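# Put three bench items back on their own stands

### The job

The paint pot, the bulb carton and the cement bottle have been put back on each other's stands. Each stand has the outline of one item's footprint: put the round pot on the round stand, the square carton on the square stand and the oblong bottle on the oblong stand, each upright in the middle of its stand, the carton square to the stand's edges and the bottle's long side along the stand's long side. Use a free spot of the table on the way as you need; tip nothing over and leave the sanding block, side cutters and glue tube where they are.

Things in the scene. Friction and masses are not known exactly. Their poses are not given: they have to be found in the camera images.
- pot_centre (a point): Small round paint pot, 30 mm across, 40 mm high, black cap, standing upright. The point is its centre, 20 mm above its underside; z is up along the pot.
- carton_centre (a point): Upright milk-carton-shaped light-bulb carton with a square footprint 53 x 52 mm, 135 mm high; its sides are straight up to about 110 mm and above that slope in to a narrow ridge. The point is its centre, 67 mm above its underside; x and y are square to its sides, z up.
- cement_centre (a point): Flat, shouldered bottle of model cement with an oblong footprint, 31 mm (its x) by 60 mm (its y), 80 mm high with a narrow neck; body straight up to about 50 mm. Take it across the 31 mm. The point is its centre, 40 mm above its underside; z is up.
- round_stand_top (a point): Fixed round wooden stand with a cork face, 110 mm across, 8 mm thick. The point is the middle of its upper face, 8 mm above the table, z up. The paint pot's place.
- square_stand_top (a point): Fixed square wooden stand with a cork face, 95 x 95 mm, 8 mm thick. The point is the middle of its upper face, 8 mm above the table; x and y run along its edges, z up. The carton's place.
- oblong_stand_top (a point): Fixed oblong wooden stand with a cork face, 70 mm (its x) by 120 mm (its y), 8 mm thick. The point is the middle of its upper face, 8 mm above the table; x and y run along its edges, z up. The cement bottle's place.
- sander: Bystander: brown sanding block lying flat, 38 mm (its x) by 71 mm (its y), 25 mm high. Origin at the middle of its underside.
- cutters: Bystander: small side cutters lying flat, 110 mm (its x) by 49 mm (its y), 10 mm high. Origin at the middle of their underside.
- glue: Bystander: glue tube lying flat, 18 mm (its x) by 72 mm (its y), 14 mm high. Origin at the middle of its underside.
There are look-alikes about, which are no part of the job. Of the things like the part that bears cement_centre, leave any that is red; of the rest the larger one is meant.

How it is judged:
By the outcome, as a careful person would: the job done as asked, in the order asked, and still so for the second after the job is handed in, with the robot touching nothing.
It also fails if it takes over 128 s, if anything falls off the work surface, if the arm or the gripper's body presses on something with over 40 N, if the wrist force passes 120 N, or if a joint passes its speed limit or range.

### The arm

A 7-joint arm with a two-finger parallel gripper is mounted at the origin on a cart in front of the work surface, level with it; the furniture and walls round the work are solid. World frame = base frame: x ahead of the robot, y to its left, z up, the work surface at z = 0. Lengths are in mm, angles in rad, forces in N, time in s.
With the tool pointing down it reaches from about 350 to 900 mm from the base axis. Payload 8.1 kg.
Tool frame: the origin (TCP) lies at the very end of the fingers, on their centre line; the grasp point (between the pads) lies 19 mm behind it; z points along the fingers, y is the line along which they close (so a half turn about z gives the same grasp; the last joint's range is limited). The gripper opens to 85 mm and grips with 20 to 120 N. Pads are 22 mm wide; open, the fingers measure 114 mm over their backs; the gripper's body (76 mm by 85 mm) begins 54 mm behind the grasp point. The pads swing forward as they close: fully open they stand 13 mm farther back than shut.
Start: joints at [1.18, 0.434, 0.025, 1.573, -0.012, 1.134, -0.075], TCP at [177.378, -599.316, 194.623] pointing down, gripper open.
Joint ranges: [-2.62, 2.62], [-0.44, 2.09], [-1.27, 1.32], [0.08, 2.57], [-1.32, 4.46], [0.12, 2], [-2.74, 2.74]. Speed limits (rad/s): [2.22, 2.22, 3.01, 3.01, 3.14, 3.14, 3.14].

### API

Orientations are given as [roll, pitch, yaw] about the fixed x, y, z axes, in that order (R = Rz(yaw) Ry(pitch) Rx(roll)).
In Python, from bench import r gives the robot as it stands. Calls block until the motion is done:
- r.move_pose(position, orientation): joint-space move of the TCP to a pose.
- r.move_straight(position, ori=None, rate=150, stop_force=None): straight line of the TCP; ori=None keeps the orientation; rate is the mean speed in mm/s. With stop_force (N) it stops when the force on the tool has changed by that much, and returns True; else False.
- r.goto_joints(angles): joint-space move.
- r.grip(opening, f_grip=None): finger opening in mm; f_grip is the grip in N (None keeps the last); returns when the fingers have stopped.
- r.dwell(seconds).
- r.solve_ik(position, orientation): joint angles nearest the present ones, or None.
- r.sense(): the state.
- r.grab_frame(name): name is "side" or "top"; returns a dict with "color" (480x640x3 uint8, red, green, blue), "vfov" (degrees; the focal length in pixels is half the picture's height over the tangent of half this angle, whatever the lens; pixels are square), "cx", "cy" (the principal point, pixels), "extrinsics" (4x4, takes a point from world to camera coordinates). Camera axes: x right, y down, z forward; pixel columns grow to the right and rows downward; lengths in mm; the calibration is good to about 2 mm. A picture is of the moment at which its call begins. There is no depth.
A pose or a line that the arm cannot do raises r.IKError and nothing moves.
- r.job_done(): hands the job in; it is judged then, once.
Trained networks look in a picture, given as the dict that the camera call returned (one of the last four; its "shot" number tells which), for a name from the list of things; names that differ only in an ending like _2 or _b are one class to them, and where a whole thing is asked for, a point or a joint stands for the part that bears it (a point fixed in the world has none). Each returns a list of dicts, best first, with "confidence" (0 to 1); they miss things now and then, are a little off and sometimes report something else, mostly with a low value. They report only what shows in the picture. A call takes as long as a camera call. They do not tell look-alikes from the thing itself.
- r.boxes_of(picture, thing): "at" ([column, row] in pixels, amid what is visible of it).
- r.silhouettes(picture, thing): "mask" (480x640 bool, what is visible of it) and "at" ([column, row] in pixels, amid what is visible of it).
- r.mark_of(picture, thing): "at" ([column, row] in pixels: a listed point, or the origin of a listed thing).
The state is a dict: "time": time; "joints": joint angles; "joint_velocities": joint speeds; "joint_efforts": joint torques, N m; "eef_pos": TCP position; "tcp_rot": TCP orientation; "force": force on the tool from outside, world axes, zero at the start; "moment": the same for the moment, N m; "opening": finger opening in mm; "grasp_force": force on a finger pad.
Only numpy, scipy, OpenCV 4.12 (cv2) and the standard library are available. Lean on these libraries where they do the work, as an engineer would, in place of code of your own. Each camera call takes 0.05 s, during which the arm holds its last target. There are 200 camera calls.

## Working session

There is one attempt and no reset: what is moved stays moved. The work goes in short steps, each a Python script; the robot and the scene stay as the last script left them, time stands still between calls to the robot, and variables do not carry over. Pictures are saved under pics/ and viewed, at most 14 in all, crops included, and the job is handed in when it is done.

```bash
ls; mkdir -p pics; cat > h.py <<'E'
import numpy as np, cv2
from bench import r
def ray(p,uv):
    f=240/np.tan(np.radians(p["vfov"])/2); E=np.array(p["extrinsics"])
    d=np.array([(uv[0]-p["cx"])/f,(uv[1]-p["cy"])/f,1.]); R=E[:3,:3]
    return -R.T@E[:3,3], R.T@d
def at_z(p,uv,z):
    c,d=ray(p,uv); return c+d*(z-c[2])/d[2]
def proj(p,X):
    f=240/np.tan(np.radians(p["vfov"])/2); E=np.array(p["extrinsics"])
    q=E[:3,:3]@np.array(X)+E[:3,3]; return [f*q[0]/q[2]+p["cx"],f*q[1]/q[2]+p["cy"]]
def save(p,n): cv2.imwrite("pics/"+n,p["color"][:,:,::-1])
E
python3 - <<'E'
from h import *
np.set_printoptions(precision=1,suppress=True)
Z=dict(pot_centre=28,carton_centre=75,cement_centre=48,round_stand_top=8,square_stand_top=8,oblong_stand_top=8,sander=0,cutters=0,glue=0)
for n in("top","side"):
    p=r.grab_frame(n); save(p,n+"0.png"); print(n,ray(p,(320,240)),p["vfov"])
    for t,z in Z.items():
        print(t,[(np.round(d["at"]),round(d["confidence"],2),at_z(p,d["at"],z)[:2]) for d in r.mark_of(p,t)[:5]])
print(r.sense())
E
```

```text
pics
top (array([451.9,   0.4, 929. ]), array([ 0.1,  0. , -1. ])) 57.175708261693494
pot_centre [(array([474., 277.]), 0.76, array([ 507.8, -292.4]))]
carton_centre [(array([171., 263.]), 0.84, array([524.7, 311.3]))]
cement_centre [(array([317., 254.]), 0.81, array([549.1,  26.5])), (array([245., 260.]), 0.69, array([536.4, 171.7])), (array([381., 239.]), 0.48, array([ 581.4, -103.3]))]
round_stand_top [(array([179., 264.]), 0.66, array([529.5, 318.9])), (array([252., 194.]), 0.4, array([683.2, 169.6]))]
square_stand_top [(array([312., 261.]), 0.81, array([538. ,  38.4])), (array([172., 266.]), 0.67, array([526. , 333.7]))]
oblong_stand_top [(array([473., 281.]), 0.55, array([ 500.5, -297.1]))]
sander [(array([250., 191.]), 0.65, array([691.4, 174.7]))]
cutters [(array([427., 173.]), 0.71, array([ 734.8, -208.8]))]
glue [(array([385., 309.]), 0.76, array([ 442.1, -114.9])), (array([172., 264.]), 0.32, array([528.8, 336.8]))]
side (array([ 288.4, -637. ,  701.4]), array([ 0.3,  0.7, -0.7])) 52.34820834658581
pot_centre [(array([354., 391.]), 0.74, array([ 504.7, -301.2]))]
carton_ce
[... 286 characters left out ...]
.1, 319.4]))]
square_stand_top [(array([292., 256.]), 0.8, array([547.1,  30.1]))]
oblong_stand_top [(array([348., 402.]), 0.93, array([ 494.4, -303.7]))]
sander []
cutters [(array([438., 308.]), 0.86, array([ 735.1, -208.3]))]
glue [(array([269., 329.]), 0.89, array([ 438.8, -114.9]))]
{'time': 1.0, 'joints': array([ 1.2,  0.4,  0. ,  1.6, -0. ,  1.1, -0.1]), 'joint_velocities': array([ 0., -0., -0.,  0., -0.,  0., -0.]), 'joint_efforts': array([  0. , -67. ,   1. , -31.7,   0. ,   0. ,  -0. ]), 'eef_pos': array([ 177.4, -599.3,  194.6]), 'tcp_rot': array([3.1, 0. , 0.3]), 'force': array([-0.3, -0.8, -0.7]), 'moment': array([ 0.,  0., -0.]), 'grasp_force': 0.0, 'opening': 85.42170308527292}
```

View pics/top0.png

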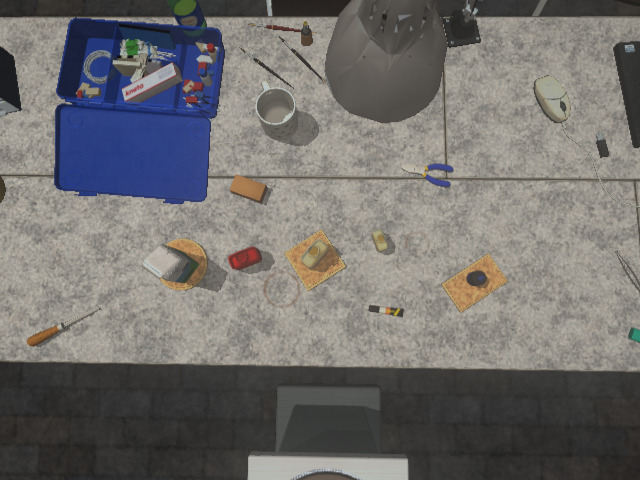

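View pics/side0.png

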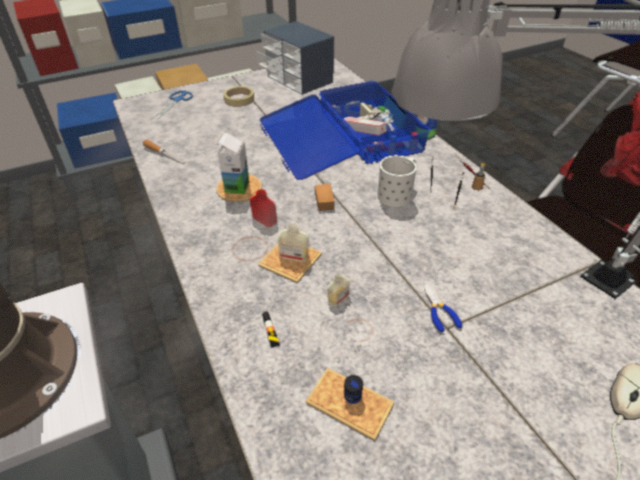

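The only cement-like things are the red bottle at (245,259) top, which is excluded, the small cream one at (380,241), and the larger cream one at (315,253) on the square stand. I choose the larger cream one. Next I fit poses from the masks and check with a close crop.

```bash
cat > fit.py <<'E'
from h import *
from scipy.optimize import minimize
def prism(x,y,a,secs):
    c,s=np.cos(a),np.sin(a); out=[]
    for poly in secs:   # list of convex 3D point sets
        P=np.array(poly,float); out.append(np.c_[x+c*P[:,0]-s*P[:,1],y+s*P[:,0]+c*P[:,1],P[:,2]])
    return out
def box(lx,ly,z0,z1): return [(i*lx/2,j*ly/2,z) for i in(-1,1) for j in(-1,1) for z in(z0,z1)]
def cyl(d,z0,z1): return [(d/2*np.cos(t),d/2*np.sin(t),z) for t in np.linspace(0,2*np.pi,48) for z in(z0,z1)]
def shape(t,zb=8):
    return dict(pot=[cyl(30,zb,zb+40)],carton=[box(53,52,zb,zb+110)],
      cement=[box(31,60,zb,zb+50)],round=[cyl(110,0,8)],square=[box(95,95,0,8)],oblong=[box(70,120,0,8)])[t]
S=4
def render(p,polys):
    m=np.zeros((480*S,640*S),np.uint8)
    for P in polys:
        q=np.array([proj(p,X) for X in P]); h=cv2.convexHull(((q+.5)*S*16).astype(np.int32))
        cv2.fillConvexPoly(m,h,1,shift=4)
    return m
def fit(views,t,x0,zb=8,starts=8):
    """views: list of (pic, mask, ignore)"""
    V=[]
    for p,m,ig in views:
        up=lambda a:cv2.resize(a.astype(np.uint8),None,fx=S,fy=S,interpolation=cv2.INTER_NEAREST)
        V.append((p,up(m),1-up(ig)))
    def cost(v):
        c=0
        for p,m,k in V:
            R=render(p,prism(v[0],v[1],v[2],shape(t,zb)))
            c+=1-((R&m&k).sum()/max(1,((R|m)&k).sum()))
        return c
    best=None
    for a in np.arange(starts)*np.pi/starts:
        s=minimize(cost,[*x0,a],method="Nelder-Mead",options=dict(initial_simplex=[[x0[0]+8,x0[1],a],[x0[0]-8,x0[1]+6,a],[x0[0],x0[1]-8,a],[x0[0],x0[1],a+.25]],xatol=.05,fatol=1e-4,maxiter=120))
        if best is None or s.fun<best.fun: best=s
    return best.x,best.fun/len(V)
E
cat > m.py <<'E'
from fit import *
P={n:r.grab_frame(n) for n in("top","side")}
X0=dict(pot=(505,-297),carton=(525,317),cement=(548,25),round=(530,319),square=(545,33),oblong=(498,-300))
full=dict(pot="pot_centre",carton="carton_centre",cement="cement_centre",round="round_stand_top",square="square_stand_top",oblong="oblong_stand_top")
def mask(n,t):
    p=P[n]; c=np.array(proj(p,[*X0[t],8 if t in("round","square","oblong") else 35]))
    L=[d for d in r.silhouettes(p,full[t]) if np.hypot(*(np.array(d["at"])-c))<30]
    return L[0]["mask"] if L else None
vis={}
for n,p in P.items():
    hsv=cv2.cvtColor(p["color"],cv2.COLOR_RGB2HSV)
    for t in X0:
        vis[n,t]=mask(n,t); m=vis[n,t]; print(n,t,None if m is None else m.sum())
    o=p["color"].copy()
    for t,cl in zip(X0,[(255,0,0),(0,255,0),(0,0,255),(255,0,255),(0,255,255),(255,255,0)]):
        if vis[n,t] is not None:
            cs,_=cv2.findContours(vis[n,t].astype(np.uint8),0,1); cv2.drawContours(o,cs,-1,cl,1)
    P[n]["ov"]=o
import pickle; pickle.dump((P,vis),open("m.pkl","wb"))
a=cv2.resize(P["top"]["ov"][225:315,130:530],(800,180),interpolation=0)
b=P["side"]["ov"]; b1=cv2.resize(b[130:290,200:360],(400,400),interpolation=0); b2=cv2.resize(b[280:440,260:420],(400,400),interpolation=0)
cv2.imwrite("pics/ov1.png",np.vstack([a,np.hstack([b1,b2])])[:,:,::-1])
E
python3 m.py
```

```text
top pot 247
top carton 1436
top cement 530
top round 917
top square 1474
top oblong 1669
side pot 518
side carton 1542
side cement 997
side round 496
side square 990
side oblong 2924
```

View pics/ov1.png

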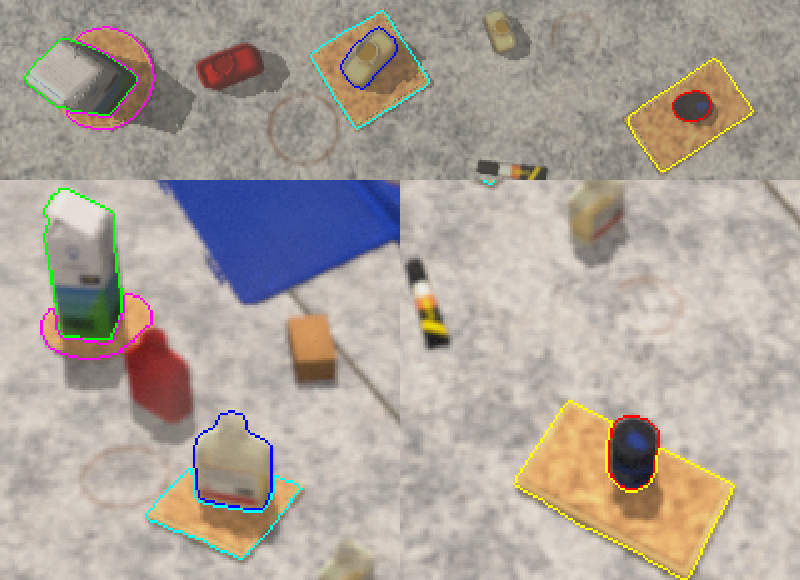

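The crop shows the red, large cream and small cream bottles distinctly, and the masks follow their things well. Now the fit.

```bash
python3 - <<'E'
s=open('fit.py').read()
s=s.replace("carton=[box(53,52,zb,zb+110)]","carton=[box(53,52,zb,zb+110)+[(-26.5,0,zb+135),(26.5,0,zb+135)]]")
s=s.replace("cement=[box(31,60,zb,zb+50)]","cement=[box(31,60,zb,zb+50)+cyl(20,zb+60,zb+62),cyl(18,zb+60,zb+80)]")
open('fit.py','w').write(s)
E
cat > f1.py <<'E'
from fit import *; import pickle
np.set_printoptions(precision=2,suppress=True)
P,vis=pickle.load(open("m.pkl","rb"))
X0=dict(pot=(505,-297),carton=(525,317),cement=(548,25),round=(530,319),square=(545,33),oblong=(498,-300))
on=dict(round="carton",square="cement",oblong="pot")
for t in X0:
    N=1 if t in("pot","round") else 6
    for vs in(["top","side"],["top"],["side"]):
        V=[(P[n],vis[n,t],vis[n,on[t]] if t in on else np.zeros((480,640),bool)) for n in vs]
        if t=="round" and "side" in vs: 
            for i,n in enumerate(vs):
                if n=="side":
                    ig=V[i][2].copy(); c=P[n]["color"].astype(int); ig|=(c[...,0]>c[...,1]*2)  # red bottle
                    V[i]=(V[i][0],V[i][1],ig)
        x,c=fit(V,t,X0[t],starts=N if len(vs)==2 else N); print(t,vs,x,np.degrees(x[2]).round(1),round(c,3))
E
python3 f1.py
```

```text
pot ['top', 'side'] [ 506.3  -295.25    0.18] 10.2 0.113
pot ['top'] [ 507.01 -294.75    0.13] 7.7 0.123
pot ['side'] [ 505.75 -296.01    0.21] 12.0 0.091
carton ['top', 'side'] [524.74 312.35   2.59] 148.2 0.077
carton ['top'] [525.51 312.45   2.59] 148.1 0.064
carton ['side'] [523.77 312.23   2.64] 151.5 0.071
cement ['top', 'side'] [551.43  33.31   3.98] 228.2 0.086
cement ['top'] [551.8   33.22   0.85] 48.5 0.082
cement ['side'] [550.41  33.18   0.9 ] 51.8 0.085
round ['top', 'side'] [529.83 316.43   0.15] 8.7 0.114
round ['top'] [530.88 316.55   0.06] 3.4 0.087
round ['side'] [528.57 315.68   0.12] 6.8 0.119
square ['top', 'side'] [543.27  32.93   0.58] 33.2 0.08
square ['top'] [543.7   32.8    0.57] 32.6 0.063
square ['side'] [542.63  32.75   0.6 ] 34.3 0.09
oblong ['top', 'side'] [ 498.49 -300.63    3.73] 213.6 0.073
oblong ['top'] [ 499.12 -299.37    3.73] 213.7 0.077
oblong ['side'] [ 497.49 -301.08    0.59] 33.7 0.05
```

```bash
python3 - <<'E'
from fit import *; import pickle
P,vis=pickle.load(open("m.pkl","rb"))
F=dict(pot=(506.3,-295.2,0),carton=(524.7,312.4,2.59),cement=(551.4,33.3,.84),round=(529.8,316.4,0),square=(543.3,32.9,.58),oblong=(498.5,-300.6,.588))
im=[]
for n,(c0,r0,w,h) in dict(top=(270,215,100,100),side=(230,200,120,120)).items():
    o=cv2.resize(P[n]["color"],None,fx=4,fy=4,interpolation=1)
    for t in("cement","square"):
        for p in prism(*F[t],shape(t)):
            cs,_=cv2.findContours(render(P[n],[p]),0,1); cv2.drawContours(o,cs,-1,(0,255,0) if t=="cement" else (0,255,255),1)
    a=o[r0*4:(r0+h)*4,c0*4:(c0+w)*4]; im.append(cv2.resize(a,(400,400)))
cv2.imwrite("pics/ov2.png",np.hstack(im)[:,:,::-1])
E
```

```text
(no output)
```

View pics/ov2.png

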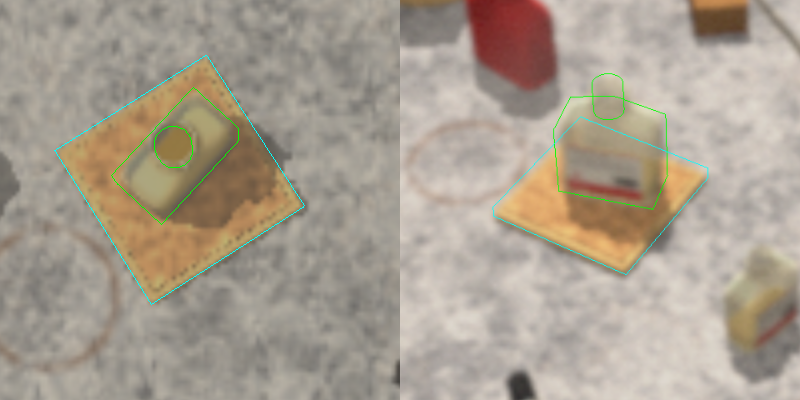

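```bash
cat >> h.py <<'E'
def pick_yaw(pos,a,step):   # a = direction of the closing line; step = symmetry
    best=None
    for k in range(-4,5):
        y=a+np.pi/2+k*step; y=(y+np.pi)%(2*np.pi)-np.pi
        q=r.solve_ik(list(pos),[np.pi,0,y])
        if q is not None and (best is None or abs(q[6])<abs(best[1][6])): best=(y,q)
    return best[0]
def D(y): return [np.pi,0,(y+np.pi)%(2*np.pi)-np.pi]
def pick(x,y,h,up,yaw,f,hover=None):
    r.grip(85); r.move_pose([x,y,up],D(yaw)); r.move_straight([x,y,h],rate=120)
    r.grip(0,f); s=r.sense(); print("grip",s["opening"],s["grasp_force"],s["eef_pos"],s["time"])
    r.move_straight([x,y,up],rate=120); s=r.sense(); print("lifted",s["opening"],s["grasp_force"],s["force"])
def place(x,y,h,up,yaw,open_=85):
    r.move_straight([x,y,up],D(yaw),rate=200)
    r.move_straight([x,y,h+12],rate=120); hit=r.move_straight([x,y,h-2],rate=25,stop_force=5)
    s=r.sense(); print("down",hit,s["eef_pos"],s["force"]); r.dwell(.2)
    r.grip(open_); r.move_straight([x,y,up],rate=150); print("t",r.sense()["time"])
E
python3 - <<'E'
from h import *
p=r.grab_frame("top"); q=r.grab_frame("side")
c,d=ray(p,(385,115)); e,g=ray(q,(450,108))
t=np.linalg.lstsq(np.c_[d,-g],e-c,rcond=None)[0]; print("lamp",c+d*t[0],e+g*t[1])
yw=pick_yaw([506,-295,150],.588,np.pi); print(yw)
pick(506.3,-295.3,14,150,yw,40)
y2=pick_yaw([430,210,150],.0,np.pi/8)
r.move_straight([430,0,150],D(yw),rate=250)
place(430,210,6,150,y2)
p=r.grab_frame("top"); save(p,"top1.png")
E
```

```text
lamp [723.48388323 -77.87042878 319.70705121] [ 769.37948622 -103.32356658  343.43400963]
2.1587963267948957
grip -0.06506680751189065 0.0 [ 506.27526921 -295.29641077   13.97543306] 5.7167
lifted 0.05384192553698187 0.0 [-0.41732441  0.57174261  0.11984687]
down False [429.98512084 210.07826342   3.96063303] [ 0.09032135 -0.48117282  0.05499411]
t 13.6333
```

View pics/top1.png

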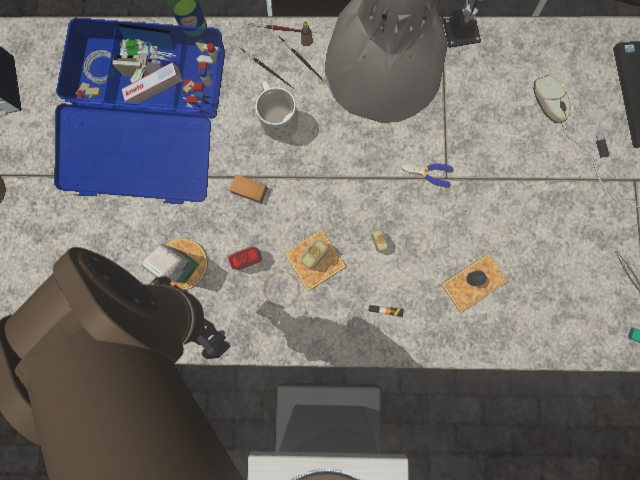

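The gripper closed on nothing, and the pot still stands at (477,278). I compare the visible fingertips with where the calibration puts them.

```bash
python3 - <<'E'
from h import *
s=r.sense(); print(s["eef_pos"],s["tcp_rot"],s["opening"],s["joints"])
p=r.grab_frame("top"); print(proj(p,s["eef_pos"]))
q=r.grab_frame("side"); print(proj(q,s["eef_pos"]))
yw=pick_yaw([506,-295,150],.588,np.pi)
r.move_pose([506.3,-295.3,120],D(yw)); s=r.sense();print(s["eef_pos"],s["tcp_rot"],s["opening"],s["joints"])
ims=[]
for n in("top","side"):
    p=r.grab_frame(n); o=p["color"].copy()
    u=proj(p,s["eef_pos"]); print(n,u)
    c=tuple(int(round(v)) for v in u); cv2.circle(o,c,2,(0,255,0),-1)
    R=cv2.Rodrigues(np.array([0,0,yw]))[0]@np.diag([1,-1,-1.])
    for sg in(-1,1):
        w=proj(p,s["eef_pos"]+R@np.array([0,sg*42,-13])); cv2.circle(o,tuple(int(round(v)) for v in w),2,(255,0,0),-1)
    x0=min(max(c[0]-80,0),480);y0=min(max(c[1]-80,0),320)
    ims.append(cv2.resize(o[y0:y0+160,x0:x0+160],(400,400),interpolation=0))
cv2.imwrite("pics/ov3.png",np.hstack(ims)[:,:,::-1])
E
```

```text
[429.43021035 209.60958791 149.10260372] [-3.14004607e+00 -6.18327866e-04  2.35633162e+00] 84.75409791263523 [ 0.03932447  0.34603921 -0.75936277  1.93358189  0.28576842  0.97328443
 -0.0682544 ]
[np.float64(209.8359960905299), np.float64(314.42491113827566)]
[np.float64(199.9785304849709), np.float64(168.52576713485308)]
[ 507.12150239 -293.49027372  120.27105638] [ 3.14071302e+00 -1.51679370e-04  2.16135914e+00] 84.76830177680272 [ 0.84354862  0.51379416 -0.58640745  1.72552933  0.32787743  1.00134561
  0.72831935]
top [np.float64(490.90202730960254), np.float64(274.62016299736206)]
side [np.float64(354.9234513827901), np.float64(351.08168206826633)]
```

View pics/ov3.png

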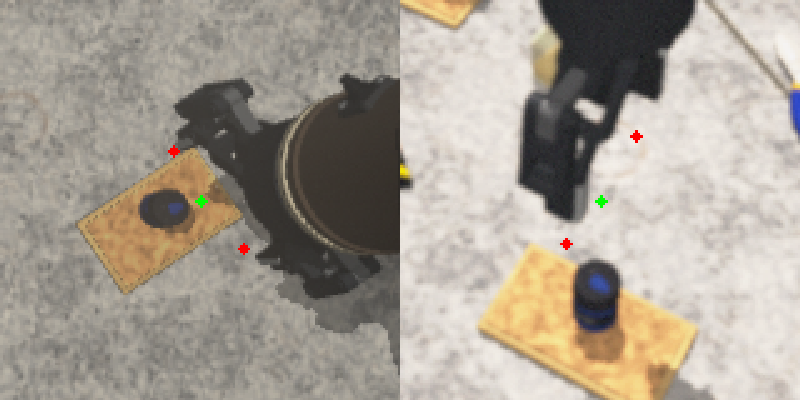

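The tips don't sit where the calibration projects them. I descend to just above the pot to measure the offset with both cameras.

```bash
python3 - <<'E'
from h import *
s=r.sense(); print(s["eef_pos"],s["joints"])
r.move_straight([506.3,-295.3,65],rate=100); r.dwell(.3); s=r.sense(); print(s["eef_pos"],s["tcp_rot"])
yw=s["tcp_rot"][2]; ims=[]
def shot(k):
    for n in("top","side"):
        p=r.grab_frame(n); o=cv2.resize(p["color"],None,fx=3,fy=3,interpolation=1)
        R=cv2.Rodrigues(np.array([0,0,yw]))[0]@np.diag([1,-1,-1.])
        for sg,cl in((0,(0,255,0)),(-1,(255,0,0)),(1,(255,0,0))):
            w=proj(p,s["eef_pos"]+R@np.array([0,sg*42*k,-13*k if sg else 0])); cv2.circle(o,tuple(int(round(3*v)) for v in w),3,cl,-1)
        c=[int(3*v) for v in proj(p,s["eef_pos"])]
        x0=min(max(c[0]-200,0),1520);y0=min(max(c[1]-150,0),1140)
        ims.append(o[y0:y0+300,x0:x0+400]); print(n,x0,y0)
shot(1); r.grip(0); s=r.sense(); print(s["eef_pos"],s["opening"]); shot(0); r.grip(85)
cv2.imwrite("pics/ov4.png",np.vstack([np.hstack(ims[:2]),np.hstack(ims[2:])])[:,:,::-1])
E
```

```text
[ 507.05636021 -293.75209955  120.2833545 ] [ 0.8434705   0.51374489 -0.58598231  1.725439    0.32803454  1.00137906
  0.72845932]
[ 506.59107697 -295.45634851   65.51322114] [3.14124255e+00 8.26166537e-04 2.15872970e+00]
top 1245 680
side 861 971
[ 506.31022424 -295.26686164   64.99209264] 0.07640200764493826
top 1244 680
side 860 972
```

View pics/ov4.png

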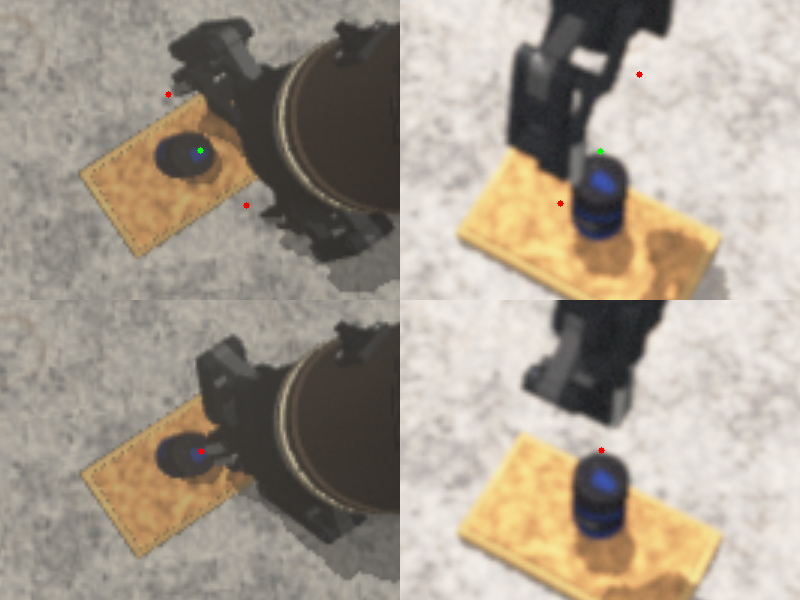

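The closed tips look 20-30 mm higher than the TCP reading, which also explains the contactless "place" at z=4. I touch the bare table with shut fingers to measure it.

```bash
python3 - <<'E'
from h import *
p={n:None for n in()}
c,d=ray(P:=r.grab_frame("top"),(485.3,275)); e,g=ray(r.grab_frame("side"),(356.7,364.7))
t=np.linalg.lstsq(np.c_[d,-g],e-c,rcond=None)[0]; print(c+d*t[0],e+g*t[1])
r.move_straight([506.3,-295.3,100],rate=150); r.grip(0)
r.move_straight([410,-215,60],rate=150); r.dwell(.2); print(r.sense()["force"])
r.move_straight([410,-215,10],rate=80)
h=r.move_straight([410,-215,-45],rate=20,stop_force=4); s=r.sense(); print(h,s["eef_pos"],s["force"],s["time"])
for n in("top","side"):
    p=r.grab_frame(n); u=proj(p,[410,-215,0]); print(n,u); x0,y0=int(u[0])-50,int(u[1])-50
    cv2.imwrite(f"pics/t_{n}.png",cv2.resize(p["color"][y0:y0+100,x0:x0+100,::-1],(400,400)))
a=np.hstack([cv2.imread("pics/t_top.png"),cv2.imread("pics/t_side.png")]); cv2.imwrite("pics/touch.png",a)
r.move_straight([410,-215,100],rate=150)
E
```

```text
[ 508.55238432 -295.02702789   86.93517394] [ 510.39357934 -295.62455897   87.26871941]
[ 0.62783174  0.02787681 -0.65748337]
True [ 410.06332153 -215.07023597  -36.56980865] [-0.91388216  0.44701933  8.64867332] 23.7833
top [np.float64(433.3572095384555), np.float64(325.0034275143313)]
side [np.float64(275.76634695904215), np.float64(380.19068202993657)]
```

View pics/touch.png

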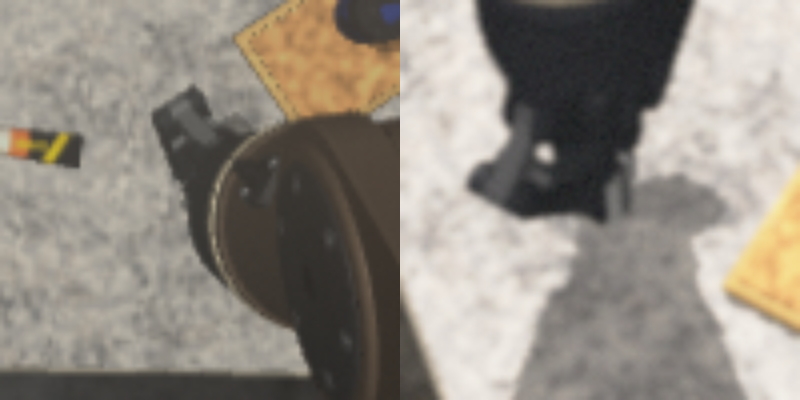

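The shut fingers reach the table at a reported z of -36.6, so the tips really sit about 36 mm above the reported TCP. I check whether that offset is constant with two more touches.

```bash
python3 - <<'E'
from h import *
def touch(x,y):
    r.move_straight([x,y,60],rate=250); r.move_straight([x,y,-15],rate=150)
    h=r.move_straight([x,y,-45],rate=20,stop_force=3); s=r.sense(); print(h,s["eef_pos"],s["force"],s["tcp_rot"],s["time"])
    p=r.grab_frame("side"); print(proj(p,[x,y,0])); save(p,f"touch_{x}.png")
    r.move_straight([x,y,60],rate=250)
touch(620,-210); r.move_straight([430,0,120],rate=300); touch(432,205)
ims=[]
E
python3 - <<'E'
import cv2,numpy as np
from bench import r
a=cv2.imread("pics/touch_620.png")[260:380,310:470]; b=cv2.imread("pics/touch_432.png")[150:270,130:290]
cv2.imwrite("pics/touch2.png",cv2.resize(np.hstack([a,b]),(800,300)))
E
```

```text
True [ 619.94213275 -210.00695884  -36.46735269] [-0.62989882 -0.57763465  7.24166687] [-3.14068626e+00 -1.09260867e-03  2.15865728e+00] 27.625
[np.float64(385.1351474986544), np.float64(331.4906044278548)]
True [431.92878828 204.97126665 -36.57921209] [-0.24030543 -1.04605331  8.11787397] [-3.13964219e+00 -1.78154937e-03  2.15884807e+00] 32.0167
[np.float64(213.17470809108084), np.float64(225.44164812959397)]
```

View pics/touch2.png

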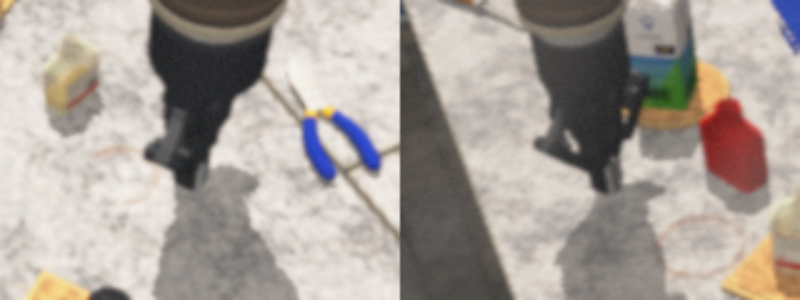

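The offset is constant (-36.5 everywhere) and the sideways position agrees within 2-3 mm. I build it into the helpers and redo the pot.

```bash
cat >> h.py <<'E'
OFF=-36.5   # measured: true tip height = reported z + 36.5
_pick,_place=pick,place
def pick(x,y,h,up,*a): return _pick(x,y,h+OFF,up+OFF,*a)
def place(x,y,h,up,*a): return _place(x,y,h+OFF,up+OFF,*a)
E
python3 - <<'E'
from h import *
r.move_straight([430,0,80],rate=300)
yw=pick_yaw([506,-295,100],.588,np.pi)
pick(506.3,-295.3,14,130,yw,40)
r.move_straight([430,0,95],rate=250)
place(430,210,6,130,yw)
r.move_straight([430,30,150],rate=300)
for n in("top","side"):
    p=r.grab_frame(n); print(n,[(d["confidence"],at_z(p,d["at"],20)) for d in r.mark_of(p,"pot_centre")])
E
```

```text
grip 28.463217742112665 39.217595220543444 [ 506.45063251 -295.45286336  -22.16056338] 37.0667
lifted 28.50003170657563 39.388480524066836 [ 0.14459745 -0.12931272 -1.06710056]
down True [430.15100085 209.9202039  -30.26043043] [-1.72274046 -1.3335098   7.92878233]
t 44.0917
top []
side [(0.61, array([428.5217933, 212.2208041,  20.       ]))]
```

```bash
python3 - <<'E'
from h import *
a=.845; yw=pick_yaw([551,33,100],a,np.pi)
pick(551.2,33.2,22,130,yw,40)
place(498.5,-300.6,22,130,yw+.588-a)
r.move_straight([430,-100,100],rate=300)
E
cat > chk.py <<'E'
import sys
from fit import *
full=dict(pot="pot_centre",carton="carton_centre",cement="cement_centre")
def chk(t,x0,zb=8,N=6,ref=None):
    V=[]
    for n in("top","side"):
        p=r.grab_frame(n); c=np.array(proj(p,[*x0,35]))
        L=[d for d in r.silhouettes(p,full[t]) if np.hypot(*(np.array(d["at"])-c))<30]
        if L:
            v=(p,L[0]["mask"],np.zeros((480,640),bool)); V.append(v); x,c=fit([v],t,x0,zb,N); print(t,n,x.round(2),round(c,3))
    x,c=fit(V,t,x0,zb,N); print(t,x.round(2),round(c,3)); return x
E
python3 - <<'E'
from chk import *
chk("cement",(498.5,-300.6))
p=r.grab_frame("top"); save(p,"top2.png"); q=r.grab_frame("side")
cv2.imwrite("pics/ck.png",np.hstack([cv2.resize(p["color"][230:330,420:520],(400,400)),cv2.resize(q["color"][320:460,280:420],(400,400))])[:,:,::-1])
E
```

```text
grip 30.52961001145961 42.51634532120079 [551.36388565  33.14477694 -14.2269733 ] 47.4667
lifted 30.08126938390968 41.96827305480838 [ 0.22896401  0.67273367 -0.3641301 ]
down True [ 498.60657838 -300.69891407  -14.32385574] [-1.47315655  0.20562358  5.87560665]
t 53.45
cement top [ 5.0868e+02 -3.0109e+02  1.9000e-01] 0.734
cement side [ 500.33 -299.81    0.57] 0.09
cement [ 500.85 -300.42    0.55] 0.433
```

View pics/ck.png

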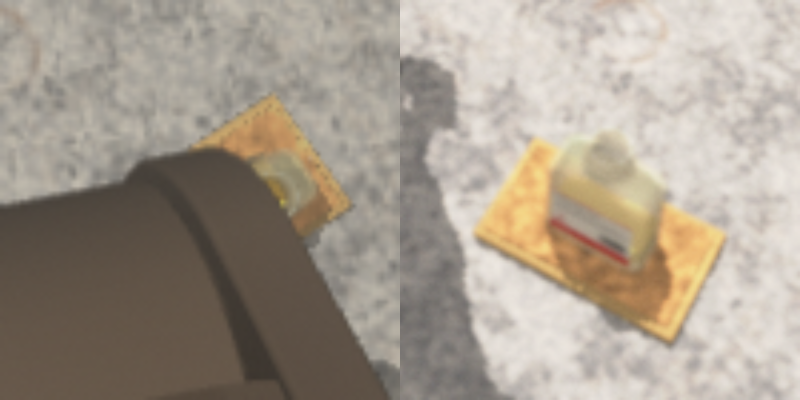

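The bottle stands upright and aligned on the oblong stand. Carton next.

```bash
python3 - <<'E'
from h import *
r.move_straight([430,150,160],rate=300)
a=1.018; best=None
for k in range(4):
    b=a+k*np.pi/2
    for w in(b,):
        y=(w+np.pi)%(2*np.pi)-np.pi
        q1=r.solve_ik([524.7,312.4,140],[np.pi,0,y]); q2=r.solve_ik([543.3,32.9,140],D(y-.436))
        if q1 is None or q2 is None: continue
        m=max(abs(q1[6]),abs(q2[6])); print(y,q1.round(2) if hasattr(q1,'round') else q1,m)
        if best is None or m<best[1]: best=(y,m)
yw=best[0]
pick(524.7,312.4,75,190,yw,40)
place(543.3,32.9,75,190,yw-.436)
r.move_straight([430,230,110],rate=300)
E
python3 - <<'E'
from chk import *
chk("carton",(543,33)); chk("cement",(498.5,-300.6))
p=r.grab_frame("top"); save(p,"top3.png"); q=r.grab_frame("side")
cv2.imwrite("pics/ck2.png",np.hstack([cv2.resize(p["color"][200:300,260:360],(400,400)),cv2.resize(q["color"][150:290,220:360],(400,400))])[:,:,::-1])
E
```

```text
1.0179999999999998 [-0.28  0.52 -0.51  1.64  0.28  1.06 -1.42] 1.4246461525157608
2.5887963267948964 [-0.06  0.62 -0.88  1.63  0.51  1.14 -0.04] 0.08852838885056741
-2.1235926535897933 [ 0.08  0.76 -1.19  1.62  0.73  1.28  1.35] 1.4552515021044423
-0.5527963267948977 [-1.32  0.7   1.15  1.73 -0.7   1.18 -2.09] 2.086631299992788
grip 49.653702604006526 47.5697261095047 [524.78269527 312.4596148   38.68542419] 58.1333
lifted 49.347071862950735 47.53609299659729 [-0.50541588  0.29860121 -0.54136318]
down True [543.06983481  32.58822185  38.26490007] [-0.15456219  0.19630701  4.63303564]
t 63.8583
carton top [542.83  33.6    0.6 ] 0.067
carton side [543.62  34.56   2.33] 0.089
carton [542.7   33.82   0.63] 0.086
cement top [ 501.98 -301.68    3.56] 0.186
cement side [ 500.11 -300.33    0.61] 0.098
cement [ 5.0090e+02 -3.0075e+02  4.7000e-01] 0.156
```

View pics/ck2.png

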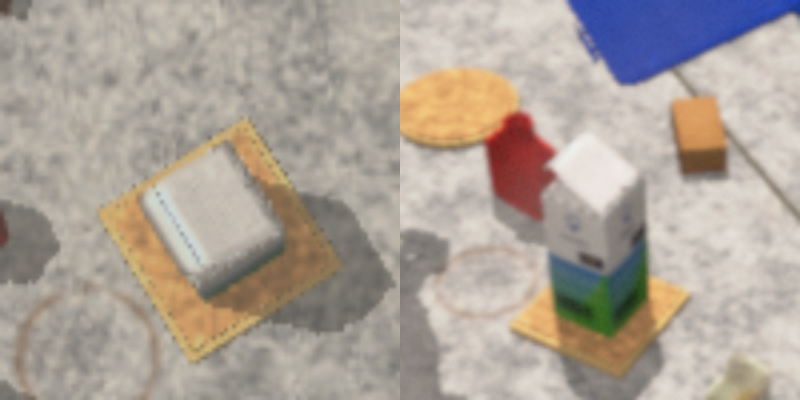

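The carton is centred and square on the square stand. Now I remeasure the free round stand and move the pot.

```bash
python3 - <<'E'
from fit import *
r.move_straight([430,100,130],rate=300)
V=[]
for n in("top","side"):
    p=r.grab_frame(n); c=np.array(proj(p,[530,316,8]))
    L=[d for d in r.silhouettes(p,"round_stand_top") if np.hypot(*(np.array(d["at"])-c))<25]
    if L:
        m=L[0]["mask"]; k=p["color"].astype(int); ig=(k[...,0]>2*k[...,1])
        V.append((p,m,ig)); x,c=fit([V[-1]],"round",(530,316),starts=1); print(n,x.round(1),round(c,3),m.sum())
x,c=fit(V,"round",(530,316),starts=1); print(x.round(1),c)
V=[];
for n in("top","side"):
    p=r.grab_frame(n); c=np.array(proj(p,[430,210,20]))
    L=[d for d in r.silhouettes(p,"pot_centre") if np.hypot(*(np.array(d["at"])-c))<25]
    if L:
        v=(p,L[0]["mask"],np.zeros((480,640),bool)); V.append(v); z,c=fit([v],"pot",(430,210),0,1); print("pot",n,z.round(1),round(c,3))
E
```

```text
top [5.312e+02 3.153e+02 2.000e-01] 0.107 1951
side [5.281e+02 3.141e+02 1.000e-01] 0.107 953
[5.300e+02 3.144e+02 1.000e-01] 0.1132910223667431
pot side [4.296e+02 2.109e+02 2.000e-01] 0.127
```

```bash
python3 - <<'E'
from h import *
yw=pick_yaw([430,210,80],.588,np.pi)
pick(430,210.3,6,120,yw,40)
place(529.8,315.2,14,130,yw)
r.move_straight([400,20,180],rate=300)
E
cat > fin.py <<'E'
from chk import *
chk("pot",(530,315),N=1); chk("cement",(499,-300)); chk("carton",(543,33))
p=r.grab_frame("top"); q=r.grab_frame("side"); print(r.sense()["time"])
f=lambda o,c,w:cv2.resize(o["color"][c[1]-w:c[1]+w,c[0]-w:c[0]+w],(260,260))
T=[[530,315,15],[499,-300,15],[543,33,15]]
cv2.imwrite("pics/fin.png",np.vstack([np.hstack([f(o,[int(v) for v in proj(o,X)],w) for X in T]) for o,w in((p,35),(q,50))])[:,:,::-1])
E
python3 fin.py
```

```text
grip 28.662204175087236 39.066553943557665 [430.18332063 210.34318074 -30.19967792] 68.7
lifted 28.59340673327747 39.39262106199749 [ 0.42964923 -0.55875534 -0.42326522]
down True [529.90541001 315.14959088 -22.10813023] [-0.13135567 -0.63484568  6.25567407]
t 73.8917
pot side [5.2956e+02 3.1750e+02 1.8000e-01] 0.144
pot [5.2956e+02 3.1750e+02 1.8000e-01] 0.144
cement top [ 5.0150e+02 -3.0271e+02  4.7000e-01] 0.124
cement side [ 499.94 -300.59    0.58] 0.09
cement [ 500.83 -301.05    0.51] 0.119
carton top [543.95  34.03   2.18] 0.06
carton side [544.47  35.42   2.37] 0.085
carton [544.18  34.     2.19] 0.084
75.8583
```

View pics/fin.png

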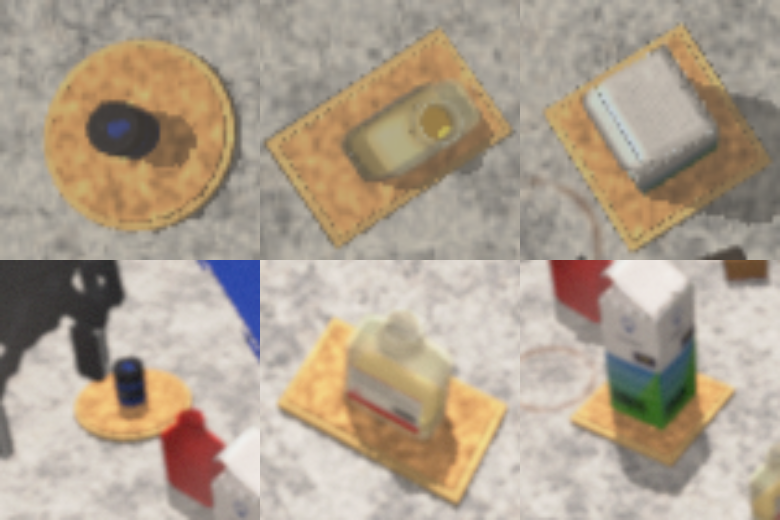

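```bash
python3 - <<'E'
from fit import *
im=[]
for n,w in(("top",32),("side",45)):
    p=r.grab_frame(n); o=cv2.resize(p["color"],None,fx=4,fy=4,interpolation=cv2.INTER_CUBIC); c=[int(4*v) for v in proj(p,[499,-300,30])]
    for t,X in(("cement",(500.3,-300.9,.588)),("oblong",(498.5,-300.6,.588))):
        for P in prism(*X,shape(t)):
            cs,_=cv2.findContours(render(p,[P]),0,1); cv2.drawContours(o,cs,-1,(0,255,0),1)
    im.append(cv2.resize(o[c[1]-4*w:c[1]+4*w,c[0]-4*w:c[0]+4*w],(400,400)))
cv2.imwrite("pics/fin2.png",np.hstack(im)[:,:,::-1])
E
```

```text
(no output)
```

View pics/fin2.png

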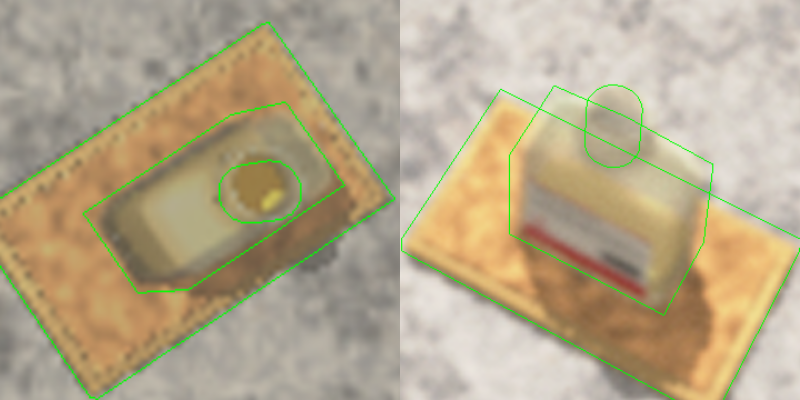

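```bash
python3 -c "
from bench import r
print(r.job_done())"
```

```text
the job is handed in; nothing more can be done
None
```

The job is handed in at about 76 s: pot, carton and cement bottle stand upright on the round, square and oblong stands, each within about 3 mm of centre by my camera fits; the carton looks square to its stand, but the bottle's long side may be a few degrees off, since the two cameras disagreed.

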